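# Seat a bearing cup square in a centrifuge drive head

## Robot

A 6-joint arm with a two-finger parallel gripper is mounted at the origin on the work surface. World frame = base frame: x ahead of the robot, y to its left, z up, the work surface at z = 0. Lengths are in m, angles in rad, forces in N, time in s.
With the tool pointing down it reaches from about 0.375 to 0.975 m from the base axis. Payload 3.8 kg.
Tool frame: the origin (TCP) lies midway between the tips of the shut fingers; the grasp point (between the pads) lies 19 mm behind it; z points along the fingers, y is the line along which they close (so a half turn about z gives the same grasp; the last joint's range is limited). The gripper opens to 85 mm and grips with 20 to 120 N. Pads are 22 mm wide; open, the fingers measure 114 mm over their backs; the gripper's body (76 mm by 85 mm) begins 54 mm behind the grasp point. The pads swing forward as they close: fully open they stand 13 mm farther back than shut.
Start: joints at [-1.248, 0.264, 1.604, -0, 1.274, -0.037], TCP at [0.238, -0.632, 0.231] pointing down, gripper open.
Joint ranges: [-2.63, 2.63], [-0.94, 2.18], [0.31, 2.57], [-1.31, 4.45], [0, 2.66], [-2.55, 2.55]. Speed limits (rad/s): [2.57, 2.57, 3.14, 3.14, 3.14, 3.14].

## Interface

Orientations are given as a rotation vector (axis times angle).
In Python, from workcell import sensors, viewer, job gives the robot as it stands.
- The arm moves only by the shell command python3 -m inch 'ROWS' [FORCE]. ROWS is JSON, one flat list of numbers, 7 for each row, row after row: the shift along the tool's x, y, z in mm, then the turn, a rotation vector about the tool's x, y, z in degrees, then the finger opening in mm, from 0 to 85.4. A call has exactly 8 rows; each row shifts and turns the commanded pose from where the row before left it, along the tool's axes as they then stand; what a row does not reach is not made up. A row lasts 1/10 s, in which the tool goes at most 50 mm and 8.59 degrees, less where a joint would pass 70% of its speed; a pose out of reach is approached as far as the arm can. A call is refused whole if a number of a shift passes 50 or a number of a turn 8.59, either way. A call with a gripper value outside its range is refused whole. The fingers move at their own pace and stop on an object; FORCE is the grip in N (left out, the last holds). Time passes only in rows, so rows that do not move let the fingers close, or fill a call up. It gives the time, the measured TCP pose, the force, the opening and the grip force at its end, in the units of the state.
- sensors.read_state(): the state, without advancing time (a new reading comes with each control period).
- viewer.read_camera(name): name is "scene" or "top"; returns the picture (420x560x3 uint8, red, green, blue); there is no depth.
- viewer.camera_params(name): a dict with "K" (3x3 intrinsics, pixels), "world_to_cam" (4x4, takes a point from world to camera coordinates). Camera axes: x right, y down, z forward; pixel columns grow to the right and rows downward; lengths in m; the calibration is good to about 2 mm. A picture is of the moment at which its call begins. camera_params takes no time and is no camera call.
- job.finish_job(): hands the job in; it is judged then, once.
The state is a dict: "time": time; "q": joint angles; "joint_vel": joint speeds; "joint_torque": joint torques, N m; "tool_pos": TCP position; "tcp_rot": TCP orientation; "wrist_force": force on the tool from outside, world axes, zero at the start; "torque": the same for the moment, N m; "width": opening from 0.0 (shut) to 1.0 (fully open); "grip_force": force on a finger pad.
Only numpy, scipy, OpenCV 4.12 (cv2) and the standard library are available. Lean on these libraries where they do the work, as an engineer would, in place of code of your own. Each camera call takes 0.05 s, during which the arm holds its last target. There are 200 camera calls.

## Task

Take the white drift out of its stand and with its tip press the rim of the steel bearing cup down into the centrifuge drive head, slowly and a little at a time on opposite sides so that it never cocks over, until it sits square and solid on the shoulder inside; make sure of it with a firm push of about 15 N on the seated rim, and never press with more than 24 N. Use only the drift on the cup, then stand it upright back in its stand, and leave the other things where they are.

Things in the scene. Friction and masses are not known exactly. Their poses are not given: they have to be found in the camera images.
- housing: Drive head of an opened bench centrifuge, fixed: dark base plate 170 x 150 x 10 mm, on it a round aluminium housing 136 mm in diameter, its flat top face 70 mm above the bench, with an upright bore 93 mm in diameter. A fixed steel spindle 20 mm in diameter stands on the bore's axis, its tip 118 mm above the bench. Origin: on the bore's axis at bench level, z up.
- bore_mouth (a point): Centre of the bore at the housing's top face, 70 mm above the bench. Out of sight below it is the rigid shoulder on which the cup must sit: 22 to 27 mm below the top face, differing from time to time with its shims and not measured. With the cup seated, its rim is 3 to 8 mm above the top face and every side of the rim feels solid.
- cup: Steel bearing cup: a thick ring 90 mm outside, 60 mm inside, 30 mm high, small balls showing inside, started in the bore, its rim 15 to 17 mm above the housing's top face, leaning up to 0.025 rad. Origin: centre of its underside; z is its axis, up. Over 24 N from the drift dents it; leaning more than 0.07 rad scores the bore; fingers must not press it.
- cup_rim (a point): Centre of the cup's flat rim, 30 mm above its origin. The rim is 15 mm wide, mid-line 37.5 mm from the axis. Tight fit: it stays where left, yields above about 9 N. The pressed side creeps down at about 2.5 mm/s per N above that; the middle goes down half as much, the far side stays, so it leans 0.013 rad per mm. On the shoulder it stops dead and force climbs steeply.
- drift: White plastic drift (round punch), 130 mm long, 26 mm in diameter, the lowest 20 mm narrowed to a flat tip 16 mm in diameter; about 0.12 kg. It stands upright, tip down, loose in the stand. Origin: centre of the tip's end face; z points along it to its upper end.
- stand: Grey plastic block 80 x 80 x 50 mm, fixed to the bench, with one upright round hole 34 mm in diameter and 40 mm deep in the middle of its top (hole floor 10 mm above the bench), in which the drift stands. Origin: centre of its underside, z up.
- screwdriver: Bystander: screwdriver lying on the bench, along x.
- small_ring: Bystander: small steel ring 52 mm across, 12 mm high.
- jar: Bystander: white jar 60 mm across and 60 mm high.
- wrench: Bystander: steel spanner lying on the bench.
- mouse: Bystander: black computer mouse, 100 x 58 x 32 mm.
- tip_box: Bystander: grey pipette tip box, 120 x 85 x 58 mm.
- parts_tray: Bystander: shallow open steel tray, 140 x 100 x 25 mm.
There are look-alikes about, which are no part of the job. Of the things shaped like the drift, the white one is meant. Of the things that look like the housing, take the one that is farthest to the robot's left at the start.

How it is judged:
On the way, in this order (a step that is already met when the one before it is completed fails the run):
1. the drift is lifted out of its stand (z of drift in the frame of stand above 0.06 m), for 0.1 s.
2. the cup, square to within 0.02 rad, is pushed firmly against the shoulder by the drift (contact force between cup and housing above 4 N and contact force between drift and cup above 12 N and angle between the z axis of cup and the z axis of housing, either way round below 0.02 rad), for 0.05 s.
At the end, for the whole second after the job is handed in: The cup has been pressed against the shoulder and is square to the bore within 0.02 rad (1.5 mm across the rim), at rest; the drift stands released in the hole of its stand, its tip on the hole's floor (within 6 mm), leaning less than 0.17 rad (angle between the z axis of cup and the z axis of housing, either way round below 0.02 rad and z of cup in the frame of housing below 0.05 m and linear speed of cup below 0.01 m/s and horizontal distance between drift and stand below 0.015 m and z of drift in the frame of stand below 0.016 m and angle between drift's own z axis and vertical below 0.17 rad and linear speed of drift below 0.02 m/s); the robot touches nothing.
It fails at once if the cup leans more than 0.07 rad in the bore (angle between the z axis of cup and the z axis of housing, either way round above 0.07 rad).
It fails at once if the drift presses the cup with more than 24 N (contact force between drift and cup above 24 N).
It fails at once if the gripper or arm itself presses the cup (contact force between any of the fingers, the arm and cup above 1 N).
It fails at once if a bystander is moved more than 30 mm (distance of any of screwdriver, small_ring, jar, wrench, mouse, tip_box, parts_tray from where it was at the start of the episode above 0.03 m).
It also fails if it takes over 72 s, if anything falls off the work surface, if the arm or the gripper's body presses on something with over 40 N, if the wrist force passes 120 N, or if a joint passes its speed limit or range.

## Working session

There is one attempt and no reset: what is moved stays moved. The work goes in short steps, Python scripts to look and compute and a shell command to move; the robot and the scene stay as the last step left them, time stands still between calls to the robot, and variables do not carry over. Pictures are saved under pics/ and viewed, at most 10 in all, crops included, and the job is handed in when it is done.

```bash
ls; mkdir -p pics; cat > h.py <<'E'
import numpy as np, cv2
from workcell import sensors, viewer, job
def snap(n,f):
    im=viewer.read_camera(n); cv2.imwrite('pics/'+f,cv2.cvtColor(im,cv2.COLOR_RGB2BGR)); return im
def ray(n,u,v):
    p=viewer.camera_params(n);K=np.array(p['K']);T=np.array(p['world_to_cam']);R=T[:3,:3]
    o=-R.T@T[:3,3];d=R.T@np.linalg.solve(K,[u,v,1.]);return o,d
def onz(n,u,v,z):
    o,d=ray(n,u,v);return o+d*(z-o[2])/d[2]
def proj(n,P):
    p=viewer.camera_params(n);K=np.array(p['K']);T=np.array(p['world_to_cam']);c=K@(T[:3,:3]@np.array(P)+T[:3,3]);return c[:2]/c[2]
E
python3 - <<'E'
from h import *
snap('scene','s0.png');snap('top','t0.png')
s=sensors.read_state();print(s)
for n in('scene','top'):
    p=viewer.camera_params(n);print(n,np.array(p['K']).round(1).tolist(),ray(n,280,210))
E
```

```text
pics
{'time': 0.1, 'q': array([-1.24791469e+00,  2.64692755e-01,  1.60524537e+00, -1.11209956e-05,
        1.27370229e+00, -3.68819020e-02]), 'joint_vel': array([ 0.00054317, -0.00194328, -0.0032999 ,  0.00012578,  0.00024035,
       -0.0007312 ]), 'joint_torque': array([ 8.01491333e-04, -5.16707575e+01, -3.68590057e+01, -1.87656661e-05,
        6.28747992e-03,  3.55946760e-06]), 'tool_pos': array([ 0.23743107, -0.63115391,  0.23007218]), 'tcp_rot': array([-3.08890898e+00, -5.61715241e-01,  4.74629796e-04]), 'wrist_force': array([ 0.33763189, -0.65018633,  0.3265462 ]), 'torque': array([ 0.0076682 ,  0.02643223, -0.04526879]), 'grip_force': 0.0, 'width': 0.9970236961319505}
scene [[415.3, 0.0, 280.8], [0.0, 415.3, 213.2], [0.0, 0.0, 1.0]] (array([0.97343881, 0.29128576, 0.92483533]), array([-0.46784362, -0.30140189, -0.83086778]))
top [[478.1, 0.0, 269.4], [0.0, 478.1, 205.6], [0.0, 0.0, 1.0]] (array([ 0.31330293, -0.02537956,  1.32389629]), array([ 0.13565416, -0.01680073, -0.99090541]))
```

View pics/s0.png

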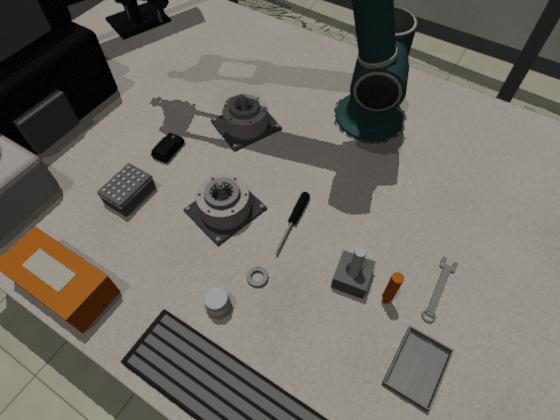

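View pics/t0.png

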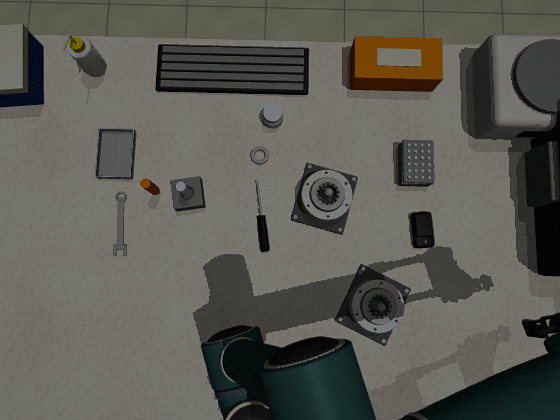

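The scene view shows two housings, at (224,203) and (245,117). The white drift is in the stand at (358,262) and an orange one is at (393,288). In the top view the same things are at (327,195) and (375,305), with the drift at (183,188) and the orange one at (150,187).

```bash
python3 - <<'E'
from h import *
for u,v in((327,195),(375,305)): print('top h',onz('top',u,v,.085))
for u,v in((224,198),(245,112)): print('sc h',onz('scene',u,v,.085))
print('drift',onz('top',182,187,.14),onz('scene',360,253,.14))
print('stand',onz('top',188,193,.05))
print('orange',onz('top',150,187,.02),onz('scene',393,290,.02), 'ring',onz('top',260,155,.01),'jar',onz('top',272,116,.06))
t=cv2.imread('pics/t0.png');s=cv2.imread('pics/s0.png')
a=cv2.resize(t[150:250,160:360],(800,400),interpolation=cv2.INTER_CUBIC)
b1=cv2.resize(s[155:245,180:270],(400,400),interpolation=cv2.INTER_CUBIC)[:,:]
b2=cv2.resize(s[230:320,320:410],(400,400),interpolation=cv2.INTER_CUBIC)
m=np.vstack([a,np.hstack([b1,b2])]);m=cv2.convertScaleAbs(m,alpha=1.4,beta=15)
cv2.imwrite('pics/c0.png',cv2.resize(m,(600,600)))
E
```

```text
top h [ 0.52587659 -0.16887588  0.085     ]
top h [ 0.24565874 -0.29329553  0.085     ]
sc h [ 0.54455729 -0.15011928  0.085     ]
sc h [ 0.26728973 -0.28133434  0.085     ]
drift [0.52737646 0.20254216 0.14      ] [0.53350376 0.20952871 0.14      ]
stand [0.52759906 0.20277557 0.05      ]
orange [0.54677058 0.31439089 0.02      ] [0.51248246 0.30510307 0.02      ] ring [0.64824927 0.01235967 0.01      ] jar [ 0.74625784 -0.01882386  0.06      ]
```

View pics/c0.png

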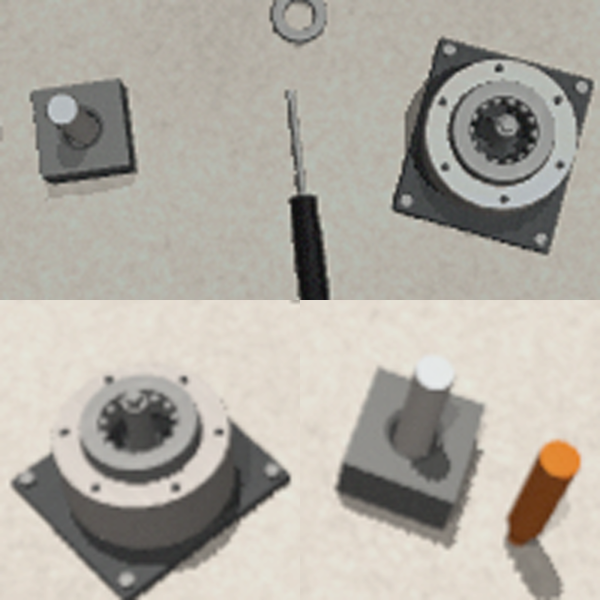

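The crop confirms it: a white drift with a bright end stands in the grey stand at top-view pixel (181,186), and the orange one stands apart. The cup is in the left housing (y ≈ -0.16) at top-view pixel (327,194), with the spindle tip at about (329,192). Next I'll refine these positions with masks.

```bash
cat >> h.py <<'E'
def blobs(im,lo,box,amin=20):
    u0,u1,v0,v1=box;g=im[v0:v1,u0:u1].min(2)
    m=(g>lo).astype(np.uint8);n,l,st,c=cv2.connectedComponentsWithStats(m)
    return [(st[i,4],st[i,:4]+[u0,v0,0,0],c[i]+[u0,v0],(l==i)) for i in range(1,n) if st[i,4]>=amin]
def tri(a,b):
    (o1,d1),(o2,d2)=ray('top',*a),ray('scene',*b);A=np.c_[d1,-d2];t=np.linalg.lstsq(A,o2-o1,rcond=None)[0]
    p,q=o1+t[0]*d1,o2+t[1]*d2;return (p+q)/2,np.linalg.norm(p-q)
E
python3 - <<'E'
from h import *
t=cv2.imread('pics/t0.png');s=cv2.imread('pics/s0.png')
for n,im,box,z in(('top',t,(170,196,176,202),.14),('scene',s,(348,372,240,266),.14)):
    for lo in(140,160): print(n,'drift',lo,[(a,st,c.round(1),onz(n,*c,z).round(4)) for a,st,c,_ in blobs(im,lo,box)])
for n,im,box in(('top',t,(292,365,160,240)),('scene',s,(185,268,160,240))):
    for lo in(120,140,160):
        for a,st,c,m in blobs(im,lo,box,300):
            cs,_=cv2.findContours(m.astype(np.uint8),cv2.RETR_EXTERNAL,cv2.CHAIN_APPROX_NONE)
            p=cv2.convexHull(max(cs,key=len))+np.array([box[0],box[2]])
            W=np.array([onz(n,*q[0],.07)[:2] for q in p],np.float32)
            (c2,r)=cv2.minEnclosingCircle(W);e=cv2.fitEllipse(W)
            print(n,'face',lo,a,st,np.round(c2,4),round(r*2,4),np.round(e[0],4),np.round(e[1],4))
print('spindle',tri((329.3,191.7),(220.5,185)),onz('top',329.3,191.7,.118),onz('scene',220.5,185,.118))
print('stand corners',[onz('top',160+x/3,150+y/3,.05).round(4) for x,y in((33,92),(121,80),(134,173),(43,183))])
E
```

```text
top drift 140 []
top drift 160 []
scene drift 140 [(np.int32(134), array([351, 240,  18,  16]), array([360. , 248.9]), array([0.5245, 0.205 , 0.14  ])), (np.int32(20), array([368, 250,   4,   8]), array([369.3, 253.9]), array([0.5249, 0.2272, 0.14  ]))]
scene drift 160 []
scene face 120 3467 [185 160  83  80] [ 0.5352 -0.1613] 0.3332 [ 0.5008 -0.1527] [0.2545 0.3468]Traceback (most recent call last):
  File "<stdin>", line 11, in <module>
cv2.error: OpenCV(4.12.0) /io/opencv/modules/imgproc/src/shapedescr.cpp:361: error: (-201:Incorrect size of input array) There should be at least 5 points to fit the ellipse in function 'fitEllipseNoDirect'
```

```bash
python3 - <<'E'
from h import *
print('spindle',tri((329.3,191.7),(220.5,185)),onz('top',329.3,191.7,.118),onz('scene',220.5,185,.118))
print('drift',tri((180.7,186.3),(360.2,251.9)),onz('top',180.7,186.3,.14),onz('scene',360.2,251.9,.14))
C=[onz('top',160+x/3,150+y/3,.05) for x,y in((33,92),(121,80),(134,173),(43,183))]
print('stand corners',np.round(C,4).tolist(),np.mean(C,0))
# circle extremes read in crops
f=lambda P,n,z:cv2.fitEllipse(np.array([onz(n,*p,z)[:2] for p in P],np.float32))
T=lambda L:[(160+x/3,150+y/3) for x,y in L]
S=lambda L:[(180+x/3.333,155+(y-300)/3.333) for x,y in L]
print('face top',f(T([(425,133),(577,133),(501,57),(501,208),(447,79),(555,79),(447,187),(555,187)]),'top',.07))
print('rim top',f(T([(452,132),(553,132),(502,81),(502,183),(466,96),(538,96),(466,168),(538,168)]),'top',.086))
for n,z in(('top',.07),('top',.086),('scene',.07),('scene',.086)): print(n,z,proj(n,[.522,-.165,z]))
for nm,lo in(('t0',0),('s0',0)):
  im=cv2.imread(f'pics/{nm}.png'); 
  print(im[185:190,174:188].min(2).tolist() if nm=='t0' else im[248:256,352:368].min(2).tolist())
E
```

```text
spindle (array([ 0.52983521, -0.17064013,  0.10776721]), np.float64(0.0033830894947149298)) [ 0.52893094 -0.17086026  0.118     ] [ 0.5347094  -0.16327622  0.118     ]
drift (array([0.5293738 , 0.20748051, 0.13656192]), np.float64(0.0019043252166013338)) [0.52908121 0.20591034 0.14      ] [0.53089852 0.20870859 0.14      ]
stand corners [[0.5603, 0.2506, 0.05], [0.5735, 0.1715, 0.05], [0.4888, 0.1559, 0.05], [0.4776, 0.237, 0.05]] [0.52502993 0.20377681 0.05      ]
face top ((0.5309957265853882, -0.17058368027210236), (0.13450609147548676, 0.13706360757350922), 58.53731155395508)
rim top ((0.5286314487457275, -0.16982236504554749), (0.08827526122331619, 0.09092729538679123), 73.37065887451172)
top 0.07 [324.86469626 197.33984864]
top 0.086 [325.55370579 196.35571419]
scene 0.07 [225.29429951 192.77714127]
scene 0.086 [224.56915341 189.01817177]
[[62, 55, 122, 120, 120, 118, 120, 119, 118, 120, 120, 93, 45, 51], [65, 63, 125, 121, 118, 120, 117, 118, 119, 120, 121, 101, 45, 46], [64, 54, 125, 119, 119, 119, 120, 119, 119, 120, 121, 95, 46, 49], [64, 43, 107, 122, 118, 121, 120, 118, 120, 121, 120, 69, 48, 48], [68, 60, 72, 124, 122, 120, 120, 121, 121, 120, 92, 53, 51, 52]]
[[139, 141, 141, 147, 152, 153, 153, 152, 153, 153, 152, 152, 146, 139, 137, 138], [142, 143, 141, 151, 152, 153, 152, 153, 153, 153, 153, 152, 152, 144, 140, 139], [143, 143, 136, 148, 153, 153, 152, 153, 153, 152, 153, 153, 152, 149, 142, 139], [142, 137, 124, 145, 153, 153, 153, 153, 152, 153, 152, 152, 152, 153, 144, 140], [134, 120, 106, 141, 152, 153, 153, 153, 153, 152, 152, 153, 153, 153, 137, 137], [112, 93, 76, 123, 149, 152, 152, 152, 153, 153, 153, 153, 153, 148, 130, 136], [85, 71, 60, 89, 133, 150, 152, 153, 153, 153, 153, 152, 150, 128, 132, 140], [84, 64, 57, 58, 96, 131, 146, 152, 152, 153, 152, 145, 129, 103, 129, 140]]
```

```bash
python3 -m inch '[0,0,0,0,0,6.87,85, 0,0,0,0,0,6.87,85, 0,0,0,0,0,6.87,85, 16,-47,0,0,0,0,85, 16,-47,0,0,0,0,85, 16,-47,0,0,0,0,85, 16,-47,0,0,0,0,85, 16,-47,0,0,0,0,85]' 110; python3 - <<'E'
from h import *
print(sensors.read_state()['q'],sensors.read_state()['tcp_rot'])
print('face sc',onz('scene',222.3,197.3,.07)); print('orange',onz('top',147.5,183,.13),onz('scene',398,277.5,.13))
s=cv2.imread('pics/s0.png');m=s.min(2)
for n,im,lo,b in(('top',cv2.imread('pics/t0.png').min(2),88,(170,192,178,197)),('scene',m,147,(352,368,244,260))):
    u0,u1,v0,v1=b;r=im[v0:v1,u0:u1]>lo;v,u=np.nonzero(r);c=(u.mean()+u0,v.mean()+v0);print(n,r.sum(),c,onz(n,*c,.14))
E
```

```text
time: 0.9
tool_pos: [0.3177, -0.3946, 0.2307]
tcp_rot: [-3.141, 0.001, 0.0]
wrist_force: [1.5, 0.1, 0.1]
width: 0.996
grip_force: 0.0
[-9.42401288e-01 -5.66651509e-02  1.95709006e+00  2.63833749e-04
  1.24194827e+00  6.28933332e-01] [-3.14081436e+00  9.79299636e-04  4.03703877e-04]
face sc [ 0.53744773 -0.16294211  0.07      ]
orange [0.53723237 0.29272827 0.13      ] [0.53735071 0.30082618 0.13      ]
top 120 (np.float64(177.81666666666666), np.float64(185.31666666666666)) [0.5314081  0.21330743 0.14      ]
scene 77 (np.float64(360.1168831168831), np.float64(250.88311688311688)) [0.52878809 0.20746487 0.14      ]
```

```bash
python3 -m inch '[16,-47,0,0,0,0,60, 16,-47,0,0,0,0,60, 16,-47,0,0,0,0,60, 16,-47,0,0,0,0,60, 16,-47,0,0,0,0,60, 16,-47,0,0,0,0,60, 16,-47,0,0,0,0,60, 16,-47,0,0,0,0,60]'; python3 -m inch '[16,-45,0,0,0,0,60, 16,-45,0,0,0,0,60, 16,-45,0,0,0,0,60, 16,-45,0,0,0,0,60, 10,-30,0,0,0,0,60, 6,-12,0,0,0,0,60, 0,0,0,0,0,0,60, 0,0,0,0,0,0,60]'
```

```text
time: 1.7
tool_pos: [0.4455, -0.0187, 0.2312]
tcp_rot: [3.141, 0.0, 0.001]
wrist_force: [2.2, -1.2, 0.1]
width: 0.7
grip_force: 0.0
time: 2.5
tool_pos: [0.525, 0.2002, 0.2308]
tcp_rot: [3.14, 0.0, -0.002]
wrist_force: [0.5, -0.6, -0.6]
width: 0.705
grip_force: 0.0
```

```bash
python3 -m inch '[4,-7,0,0,0,0,60, 0,0,25,0,0,0,60, 0,0,25,0,0,0,60, 0,0,20,0,0,0,60, 0,0,15,0,0,0,60, 0,0,0,0,0,0,60, 0,0,0,0,0,0,60, 0,0,0,0,0,0,60]'
python3 - <<'E'
from h import *
t=snap('top','t1.png');s=snap('scene','s1.png')
p=sensors.read_state()['tool_pos'];print(p,proj('top',p),proj('scene',p))
f=lambda im,c:cv2.resize(im[c[1]-40:c[1]+40,c[0]-40:c[0]+40],(400,400),interpolation=cv2.INTER_CUBIC)
m=np.hstack([f(t,(185,190)),f(s,(358,255))]);cv2.imwrite('pics/c1.png',cv2.convertScaleAbs(m[...,::-1],alpha=1.4,beta=15))
E
```

```text
time: 3.3
tool_pos: [0.5307, 0.2084, 0.1478]
tcp_rot: [-3.141, 0.0, -0.004]
wrist_force: [0.3, -0.9, -0.0]
width: 0.702
grip_force: 0.0
[0.53061119 0.2085611  0.14782434] [179.09497177 185.09578751] [360.77937786 250.01868046]
```

View pics/c1.png

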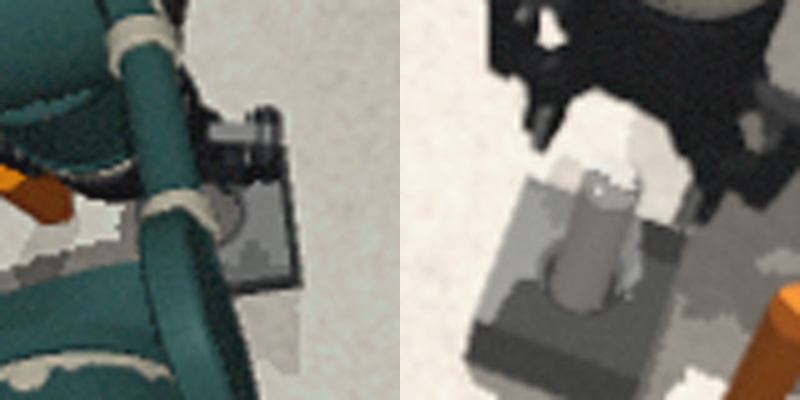

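The scene crop shows the fingertips at (540,140) and (705,215), straddling the drift top at (610,185), so it's aligned. I'll descend and grip.

```bash
python3 -m inch '[0,0,20,0,0,0,60, 0,0,20,0,0,0,60, 0,0,15,0,0,0,60, 0,0,8,0,0,0,60, 0,0,0,0,0,0,60, 0,0,0,0,0,0,15, 0,0,0,0,0,0,10, 0,0,0,0,0,0,10]' 60; python3 -m inch '[0,0,0,0,0,0,10, 0,0,0,0,0,0,10, 0,0,0,0,0,0,10, 0,0,0,0,0,0,10, 0,0,0,0,0,0,10, 0,0,0,0,0,0,10, 0,0,0,0,0,0,10, 0,0,0,0,0,0,10]' 110
```

```text
time: 4.2
tool_pos: [0.5305, 0.2083, 0.0846]
tcp_rot: [-3.141, -0.001, -0.003]
wrist_force: [-0.9, -0.6, 2.7]
width: 0.289
grip_force: 58.8
time: 5.0
tool_pos: [0.5306, 0.2084, 0.0847]
tcp_rot: [-3.141, -0.0, -0.003]
wrist_force: [-0.8, -2.8, 5.3]
width: 0.279
grip_force: 107.4
```

```bash
python3 -m inch '[0,0,-8,0,0,0,10, 0,0,-18,0,0,0,10, 0,0,-25,0,0,0,10, 0,0,-25,0,0,0,10, 0,0,-25,0,0,0,10, 0,0,-25,0,0,0,10, 0,0,-24,0,0,0,10, 0,0,0,0,0,0,10]'
python3 - <<'E'
from h import *
s=snap('scene','s2.png');p=sensors.read_state();print(p['tool_pos'],p['wrist_force'])
q=p['tool_pos']
for d in(-.055,.075): print(proj('scene',q-[0,0,d]))
u,v=proj('scene',q).astype(int);cv2.imwrite('pics/c2.png',cv2.convertScaleAbs(cv2.resize(s[v-50:v+80,u-60:u+60],(480,520),interpolation=cv2.INTER_CUBIC)[...,::-1],alpha=1.4,beta=15));print(u-60,v-50)
E
```

```text
time: 5.8
tool_pos: [0.5318, 0.2092, 0.2376]
tcp_rot: [-3.139, -0.0, -0.011]
wrist_force: [1.3, 0.4, -1.0]
width: 0.279
grip_force: 107.9
[0.53063644 0.20878008 0.23513697] [ 0.75773461 -0.73608222 -1.95935651]
[373.20375557 213.05166394]
[361.80124871 247.27369666]
308 178
```

View pics/c2.png

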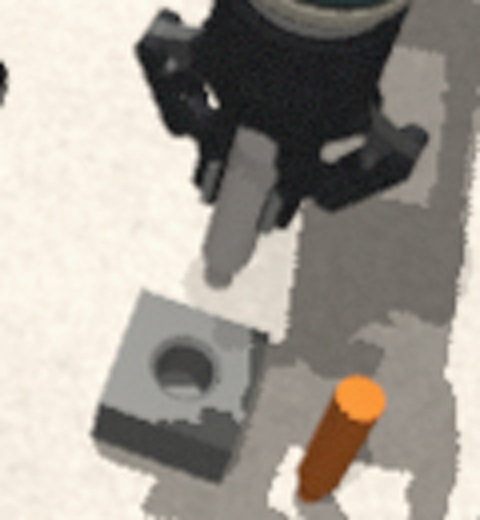

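The scene crop shows the drift held upright. Its tip is at about (362,248), where I predicted (361.8,247.3), so the tip lies 75 mm below the TCP. The hole centre is at about (354,270.5). Next I'll move over to the housing.

```bash
python3 -m inch '[0,45,0,0,0,0,10, 0,45,0,0,0,0,10, 0,45,0,0,0,0,10, 0,45,0,0,0,0,10, 0,45,0,0,0,0,10, 0,45,0,0,0,0,10, 3,45,0,0,0,0,10, 0,24,0,0,0,0,10]';python3 -m inch '[0,0,15,0,0,0,10, 0,0,15,0,0,0,10, 0,0,15,0,0,0,10, 0,0,10,0,0,0,10, 0,0,0,0,0,0,10, 0,0,0,0,0,0,10, 0,0,0,0,0,0,10, 0,0,0,0,0,0,10]'
python3 - <<'E'
from h import *
print('hole',onz('scene',354,270.5,.05))
p=sensors.read_state();q=p['tool_pos'];print(q,p['wrist_force'])
t=snap('top','t3.png');s=snap('scene','s3.png')
tip=q-[0,0,.075];print('tip',proj('top',tip),proj('scene',tip))
f=lambda im,c:cv2.resize(im[c[1]-45:c[1]+45,c[0]-45:c[0]+45],(400,400),interpolation=cv2.INTER_CUBIC)
m=np.hstack([f(t,(327,195)),f(s,(225,195))]);cv2.imwrite('pics/c3.png',cv2.convertScaleAbs(m[...,::-1],alpha=1.4,beta=15))
E
```

```text
time: 6.65
tool_pos: [0.5312, -0.1336, 0.2307]
tcp_rot: [-3.142, 0.004, 0.005]
wrist_force: [0.4, 0.4, -1.5]
width: 0.276
grip_force: 108.3
time: 7.45
tool_pos: [0.5334, -0.1307, 0.1793]
tcp_rot: [3.141, 0.001, 0.003]
wrist_force: [-0.2, 0.6, -0.5]
width: 0.281
grip_force: 108.3
hole [0.53148727 0.20880237 0.05      ]
[ 0.53339149 -0.13072109  0.17934506] [-0.16965319  0.59107174 -0.53481047]
tip [313.16312299 190.51896071] [232.20049021 193.70820913]
```

View pics/c3.png

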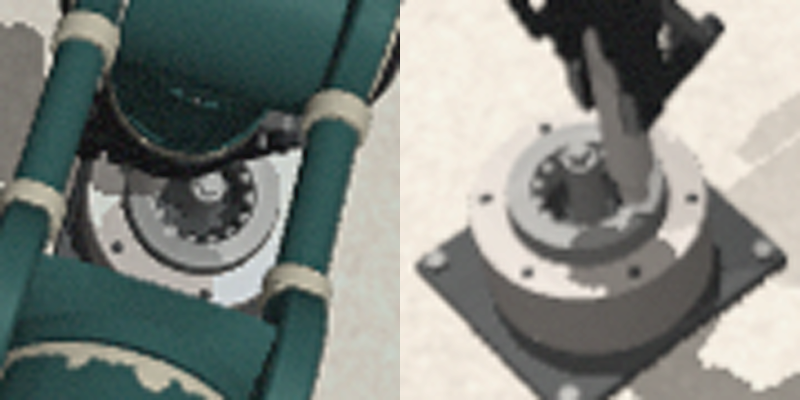

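The scene crop shows the tip hovering over the rim at about (232.9,194.5), where I predicted (232.2,193.7). The rim ellipse is centred near (222.1,191.6).

```bash
python3 - <<'E'
from h import *
print(onz('scene',222.1,191.6,.086)-onz('scene',232.9,194.5,.104)+[.5334,-.1307,0])
for c in((.531,-.170),(.534,-.167),(.537,-.163)):
    a=np.linspace(0,2*np.pi,9)[:-1];print(c,[((proj('scene',[c[0]+.045*np.cos(x),c[1]+.045*np.sin(x),.086])-[180,150])*4.444+[400,0]).round().astype(int).tolist() for x in a], ((proj('scene',[*c,.118])-[180,150])*4.444+[400,0]).round())
E
```

```text
[ 0.53095894 -0.16806413 -0.018     ]
(0.531, -0.17) [[532, 236], [593, 244], [646, 215], [660, 166], [628, 127], [570, 119], [518, 147], [502, 195]] [574. 146.]
(0.534, -0.167) [[533, 242], [594, 251], [647, 221], [661, 172], [630, 133], [571, 125], [519, 152], [503, 201]] [575. 152.]
(0.537, -0.163) [[536, 249], [597, 258], [650, 228], [664, 179], [632, 139], [574, 131], [522, 159], [505, 207]] [578. 159.]
```

```bash
python3 - <<'E'
from h import *
# rim edge profile in the scene crop (grey levels)
s=cv2.imread('pics/s3.png').min(2)
print('row186',s[186,196:206].tolist(),s[186,244:256].tolist(),'row190',s[190,196:214].tolist())
print('col215',s[170:182,215].tolist(),s[200:212,215].tolist())
E
```

```text
row186 [151, 149, 147, 144, 143, 145, 146, 145, 144, 136] [126, 127, 130, 136, 145, 147, 149, 147, 145, 146, 148, 150] row190 [150, 147, 146, 145, 146, 146, 145, 144, 129, 121, 123, 125, 127, 104, 88, 76, 52, 39]
col215 [148, 150, 151, 148, 147, 145, 146, 146, 140, 123, 119, 121] [97, 121, 122, 124, 120, 91, 46, 48, 48, 101, 145, 144]
```

The rim centre is taken as (0.534, -0.167), agreeing across views to about 2 mm. The tip is on the +y mid-line, so I'll lower it to contact.

```bash
python3 -m inch '[0,0,5,0,0,0,10, 0,0,5,0,0,0,10, 0,0,2,0,0,0,10, 0,0,0.5,0,0,0,10, 0,0,0.5,0,0,0,10, 0,0,0.5,0,0,0,10, 0,0,0.3,0,0,0,10, 0,0,0,0,0,0,10]';python3 -m inch '[0,0,0.3,0,0,0,10, 0,0,0.3,0,0,0,10, 0,0,0.3,0,0,0,10, 0,0,0.3,0,0,0,10, 0,0,0.3,0,0,0,10, 0,0,0,0,0,0,10, 0,0,0,0,0,0,10, 0,0,0,0,0,0,10]'
```

```text
time: 8.35
tool_pos: [0.5327, -0.1308, 0.1646]
tcp_rot: [3.142, 0.0, 0.0]
wrist_force: [0.4, 0.2, -1.2]
width: 0.278
grip_force: 108.3
time: 9.15
tool_pos: [0.5326, -0.1308, 0.163]
tcp_rot: [3.142, 0.0, 0.0]
wrist_force: [0.1, -0.4, -1.1]
width: 0.278
grip_force: 108.3
```

```bash
python3 -m inch '[0,0,0.3,0,0,0,10, 0,0,0.3,0,0,0,10, 0,0,0.3,0,0,0,10, 0,0,0.3,0,0,0,10, 0,0,0.3,0,0,0,10, 0,0,0.2,0,0,0,10, 0,0,0,0,0,0,10, 0,0,0,0,0,0,10]'
```

```text
time: 9.95
tool_pos: [0.5326, -0.1307, 0.1613]
tcp_rot: [-3.142, -0.0, -0.0]
wrist_force: [-0.1, -0.2, -1.7]
width: 0.28
grip_force: 108.3
```

```bash
python3 -m inch '[0,0,0.3,0,0,0,10, 0,0,0.3,0,0,0,10, 0,0,0.3,0,0,0,10, 0,0,0.3,0,0,0,10, 0,0,0,0,0,0,10, 0,0,0,0,0,0,10, 0,0,0,0,0,0,10, 0,0,0,0,0,0,10]'
```

```text
time: 10.75
tool_pos: [0.5329, -0.1308, 0.1605]
tcp_rot: [3.142, 0.0, 0.001]
wrist_force: [-0.8, 0.9, 5.0]
width: 0.278
grip_force: 108.7
```

```bash
python3 -m inch '[0,0,0.3,0,0,0,10, 0,0,0.3,0,0,0,10, 0,0,0.3,0,0,0,10, 0,0,0.3,0,0,0,10, 0,0,0,0,0,0,10, 0,0,0,0,0,0,10, 0,0,0,0,0,0,10, 0,0,0,0,0,0,10]'
```

```text
time: 11.55
tool_pos: [0.5329, -0.1308, 0.1594]
tcp_rot: [3.141, 0.0, 0.001]
wrist_force: [-1.7, 0.6, 5.0]
width: 0.281
grip_force: 109.1
```

```bash
python3 -m inch '[0,0,-10,0,0,0,10, 0,0,-18,0,0,0,10, 0,0,-18,0,0,0,10, 0,25,0,0,0,0,10, 0,30,0,0,0,0,10, 1,19,0,0,0,0,10, 0,0,20,0,0,0,10, 0,0,19,0,0,0,10]';python3 -m inch '[0,0,0,0,0,0,10, 0,0,0,0,0,0,10, 0,0,1,0,0,0,10, 0,0,1,0,0,0,10, 0,0,0.5,0,0,0,10, 0,0,0.5,0,0,0,10, 0,0,0,0,0,0,10, 0,0,0,0,0,0,10]'
```

```text
time: 12.35
tool_pos: [0.534, -0.2059, 0.1659]
tcp_rot: [3.141, -0.002, 0.002]
wrist_force: [0.3, 0.7, -1.9]
width: 0.279
grip_force: 108.4
time: 13.15
tool_pos: [0.5336, -0.2048, 0.163]
tcp_rot: [3.142, 0.0, 0.0]
wrist_force: [-0.1, 0.4, -0.3]
width: 0.277
grip_force: 108.3
```

```bash
python3 -m inch '[0,0,0.3,0,0,0,10, 0,0,0.3,0,0,0,10, 0,0,0.3,0,0,0,10, 0,0,0.3,0,0,0,10, 0,0,0.3,0,0,0,10, 0,0,0,0,0,0,10, 0,0,0,0,0,0,10, 0,0,0,0,0,0,10]'
```

```text
time: 13.95
tool_pos: [0.5336, -0.2047, 0.1614]
tcp_rot: [-3.142, -0.0, -0.0]
wrist_force: [-0.1, -0.5, -1.9]
width: 0.275
grip_force: 108.3
```

```bash
python3 -m inch '[0,0,0.3,0,0,0,10, 0,0,0.3,0,0,0,10, 0,0,0.3,0,0,0,10, 0,0,0.3,0,0,0,10, 0,0,0.3,0,0,0,10, 0,0,0,0,0,0,10, 0,0,0,0,0,0,10, 0,0,0,0,0,0,10]'
```

```text
time: 14.75
tool_pos: [0.5336, -0.2048, 0.1599]
tcp_rot: [3.142, 0.0, 0.0]
wrist_force: [0.3, 0.2, -2.0]
width: 0.273
grip_force: 108.3
```

```bash
python3 -m inch '[0,0,0.3,0,0,0,10, 0,0,0.3,0,0,0,10, 0,0,0.3,0,0,0,10, 0,0,0.3,0,0,0,10, 0,0,0,0,0,0,10, 0,0,0,0,0,0,10, 0,0,0,0,0,0,10, 0,0,0,0,0,0,10]'
```

```text
time: 15.55
tool_pos: [0.5336, -0.2048, 0.1587]
tcp_rot: [3.142, 0.0, 0.0]
wrist_force: [0.2, 0.1, -1.2]
width: 0.275
grip_force: 108.3
```

```bash
python3 -m inch '[0,0,0.3,0,0,0,10, 0,0,0.3,0,0,0,10, 0,0,0.3,0,0,0,10, 0,0,0.3,0,0,0,10, 0,0,0,0,0,0,10, 0,0,0,0,0,0,10, 0,0,0,0,0,0,10, 0,0,0,0,0,0,10]'
```

```text
time: 16.35
tool_pos: [0.5339, -0.2049, 0.1584]
tcp_rot: [3.141, 0.0, 0.001]
wrist_force: [-1.7, 0.9, 4.5]
width: 0.276
grip_force: 109.0
```

```bash
python3 -m inch '[0,0,-4,0,0,0,10, 0,0,-4,0,0,0,10, 19,0,0,0,0,0,10, 19,0,0,0,0,0,10, 0,-19,0,0,0,0,10, 0,-19,0,0,0,0,10, 0,0,0,0,0,0,10, 0,0,2.5,0,0,0,10]';python3 -m inch '[0,0,1,0,0,0,10, 0,0,0.5,0,0,0,10, 0,0,0.5,0,0,0,10, 0,0,0.3,0,0,0,10, 0,0,0.3,0,0,0,10, 0,0,0,0,0,0,10, 0,0,0,0,0,0,10, 0,0,0,0,0,0,10]'
```

```text
time: 17.15
tool_pos: [0.5712, -0.1657, 0.1631]
tcp_rot: [3.141, 0.003, 0.0]
wrist_force: [0.5, 0.0, -1.3]
width: 0.279
grip_force: 108.4
time: 17.95
tool_pos: [0.5717, -0.1668, 0.1604]
tcp_rot: [3.142, 0.0, 0.0]
wrist_force: [0.4, -0.2, -1.9]
width: 0.276
grip_force: 108.4
```

```bash
python3 -m inch '[0,0,0.3,0,0,0,10, 0,0,0.3,0,0,0,10, 0,0,0.3,0,0,0,10, 0,0,0.3,0,0,0,10, 0,0,0.3,0,0,0,10, 0,0,0,0,0,0,10, 0,0,0,0,0,0,10, 0,0,0,0,0,0,10]'
```

```text
time: 18.75
tool_pos: [0.5716, -0.1668, 0.1589]
tcp_rot: [-3.142, -0.0, -0.0]
wrist_force: [0.4, 0.5, -1.3]
width: 0.276
grip_force: 108.4
```

```bash
python3 -m inch '[0,0,0.3,0,0,0,10, 0,0,0.3,0,0,0,10, 0,0,0.3,0,0,0,10, 0,0,0.3,0,0,0,10, 0,0,0,0,0,0,10, 0,0,0,0,0,0,10, 0,0,0,0,0,0,10, 0,0,0,0,0,0,10]'
```

```text
time: 19.55
tool_pos: [0.5719, -0.1668, 0.1585]
tcp_rot: [3.141, 0.0, 0.001]
wrist_force: [-1.6, 1.3, 5.1]
width: 0.274
grip_force: 109.0
```

```bash
python3 -m inch '[0,0,-4,0,0,0,10, 0,0,-4,0,0,0,10, 0,-19,0,0,0,0,10, 0,-19,0,0,0,0,10, -19,0,0,0,0,0,10, -19,0,0,0,0,0,10, 0,0,3,0,0,0,10, 0,0,2,0,0,0,10]';python3 -m inch '[0,0,0.8,0,0,0,10, 0,0,0.4,0,0,0,10, 0,0,0.4,0,0,0,10, 0,0,0.4,0,0,0,10, 0,0,0.4,0,0,0,10, 0,0,0.4,0,0,0,10, 0,0,0.4,0,0,0,10, 0,0,0.4,0,0,0,10]'
```

```text
time: 20.35
tool_pos: [0.5337, -0.1288, 0.1604]
tcp_rot: [3.141, -0.0, 0.001]
wrist_force: [0.6, 1.3, -1.6]
width: 0.281
grip_force: 108.4
time: 21.15
tool_pos: [0.5345, -0.1289, 0.1586]
tcp_rot: [3.141, 0.0, 0.003]
wrist_force: [-1.6, 2.9, 7.4]
width: 0.282
grip_force: 109.1
```

```bash
python3 -m inch '[0,0,0.4,0,0,0,10, 0,0,0.4,0,0,0,10, 0,0,0.4,0,0,0,10, 0,0,0.4,0,0,0,10, 0,0,0.4,0,0,0,10, 0,0,0,0,0,0,10, 0,0,0,0,0,0,10, 0,0,0,0,0,0,10]'
```

```text
time: 21.95
tool_pos: [0.5344, -0.1288, 0.1564]
tcp_rot: [3.141, 0.0, 0.003]
wrist_force: [-1.0, 0.3, 5.8]
width: 0.281
grip_force: 109.2
```

```bash
python3 -m inch '[0,0,-10,0,0,0,10, 0,0,-18,0,0,0,10, 0,0,-18,0,0,0,10, 0,25,0,0,0,0,10, 0,32,0,0,0,0,10, 0,19,0,0,0,0,10, 0,0,21,0,0,0,10, 0,0,19,0,0,0,10]';python3 -m inch '[0,0,0,0,0,0,10, 0,0,0,0,0,0,10, 0,0,2,0,0,0,10, 0,0,1,0,0,0,10, 0,0,0.4,0,0,0,10, 0,0,0.4,0,0,0,10, 0,0,0.4,0,0,0,10, 0,0,0.4,0,0,0,10]'
```

```text
time: 22.75
tool_pos: [0.534, -0.206, 0.1613]
tcp_rot: [3.141, -0.002, 0.002]
wrist_force: [0.4, 0.4, -1.6]
width: 0.279
grip_force: 108.4
time: 23.55
tool_pos: [0.5337, -0.2047, 0.1566]
tcp_rot: [3.141, 0.0, 0.0]
wrist_force: [0.8, -1.0, -1.4]
width: 0.279
grip_force: 108.4
```

```bash
python3 -m inch '[0,0,0.4,0,0,0,10, 0,0,0.4,0,0,0,10, 0,0,0.4,0,0,0,10, 0,0,0.4,0,0,0,10, 0,0,0.4,0,0,0,10, 0,0,0,0,0,0,10, 0,0,0,0,0,0,10, 0,0,0,0,0,0,10]'
```

```text
time: 24.35
tool_pos: [0.534, -0.2049, 0.1556]
tcp_rot: [3.141, 0.0, 0.001]
wrist_force: [-1.9, 0.6, 4.9]
width: 0.278
grip_force: 109.1
```

```bash
python3 -m inch '[0,0,-10,0,0,0,10, 0,0,-18,0,0,0,10, 0,0,-18,0,0,0,10, 0,-25,0,0,0,0,10, 0,-32,0,0,0,0,10, 0,-19,0,0,0,0,10, 0,0,20,0,0,0,10, 0,0,19,0,0,0,10]';python3 -m inch '[0,0,0,0,0,0,10, 0,0,0,0,0,0,10, 0,0,2,0,0,0,10, 0,0,1,0,0,0,10, 0,0,0.4,0,0,0,10, 0,0,0.4,0,0,0,10, 0,0,0.4,0,0,0,10, 0,0,0,0,0,0,10]'
```

```text
time: 25.15
tool_pos: [0.5344, -0.1282, 0.1621]
tcp_rot: [3.141, 0.002, 0.004]
wrist_force: [-0.1, -0.1, -1.8]
width: 0.278
grip_force: 108.5
time: 25.95
tool_pos: [0.5336, -0.1288, 0.1573]
tcp_rot: [-3.142, -0.0, -0.0]
wrist_force: [0.8, 1.0, -1.6]
width: 0.276
grip_force: 108.5
```

```bash
python3 -m inch '[0,0,0.4,0,0,0,10, 0,0,0.4,0,0,0,10, 0,0,0.3,0,0,0,10, 0,0,0,0,0,0,10, 0,0,0,0,0,0,10, 0,0,0,0,0,0,10, 0,0,0,0,0,0,10, 0,0,0,0,0,0,10]'
```

```text
time: 26.75
tool_pos: [0.5336, -0.1288, 0.1562]
tcp_rot: [-3.142, -0.0, -0.0]
wrist_force: [0.3, 0.5, -0.7]
width: 0.279
grip_force: 108.5
```

```bash
python3 -m inch '[0,0,0.3,0,0,0,10, 0,0,0.3,0,0,0,10, 0,0,0.3,0,0,0,10, 0,0,0.3,0,0,0,10, 0,0,0.3,0,0,0,10, 0,0,0.3,0,0,0,10, 0,0,0,0,0,0,10, 0,0,0,0,0,0,10]'
python3 - <<'E'
from h import *
p=sensors.read_state();q=p['tool_pos'];print(q)
s=snap('scene','s4.png')
for d in(.07,.075): print(proj('scene',q-[0,0,d]))
f=lambda im,c:cv2.resize(im[c[1]-45:c[1]+45,c[0]-45:c[0]+45],(600,600),interpolation=cv2.INTER_CUBIC)
cv2.imwrite('pics/c4.png',cv2.convertScaleAbs(f(s,(228,180))[...,::-1],alpha=1.4,beta=15))
E
```

```text
time: 27.55
tool_pos: [0.5339, -0.1288, 0.1553]
tcp_rot: [3.142, 0.0, 0.001]
wrist_force: [-1.1, 0.8, 5.8]
width: 0.276
grip_force: 109.2
[ 0.53393539 -0.12875936  0.15532731]
[233.48052891 198.72229459]
[233.67659137 199.88606457]
```

View pics/c4.png

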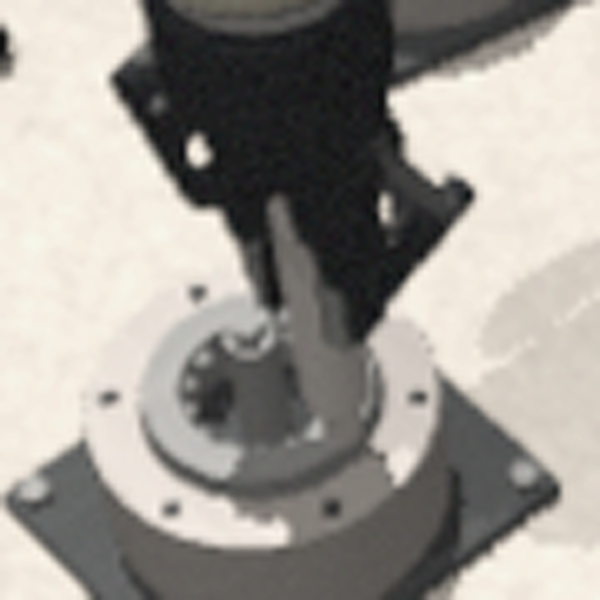

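The crop shows the tip on the right-hand (+y) rim at (232,200), with the cup lowered and looking square. From here each call adds only a little travel, so a hard stop can't exceed the force limit.

```bash
python3 -m inch '[0,0,0.3,0,0,0,10, 0,0,0.3,0,0,0,10, 0,0,0.3,0,0,0,10, 0,0,0.3,0,0,0,10, 0,0,0,0,0,0,10, 0,0,0,0,0,0,10, 0,0,0,0,0,0,10, 0,0,0,0,0,0,10]'
```

```text
time: 28.4
tool_pos: [0.534, -0.1288, 0.1541]
tcp_rot: [3.141, 0.0, 0.001]
wrist_force: [-2.4, 0.3, 4.9]
width: 0.279
grip_force: 109.2
```

```bash
python3 -m inch '[0,0,-4,0,0,0,10, 0,0,-4,0,0,0,10, -19,0,0,0,0,0,10, -19,0,0,0,0,0,10, 0,19,0,0,0,0,10, 0,19,0,0,0,0,10, 0,0,1.5,0,0,0,10, 0,0,2,0,0,0,10]';python3 -m inch '[0,0,0.3,0,0,0,10, 0,0,0.3,0,0,0,10, 0,0,0.3,0,0,0,10, 0,0,0.3,0,0,0,10, 0,0,0.3,0,0,0,10, 0,0,0,0,0,0,10, 0,0,0,0,0,0,10, 0,0,0,0,0,0,10]'
```

```text
time: 29.2
tool_pos: [0.4955, -0.1668, 0.1575]
tcp_rot: [-3.141, 0.002, 0.0]
wrist_force: [-0.4, -0.7, -1.5]
width: 0.277
grip_force: 108.5
time: 30.0
tool_pos: [0.4956, -0.1668, 0.1562]
tcp_rot: [3.142, 0.0, 0.0]
wrist_force: [0.1, -0.2, -1.2]
width: 0.278
grip_force: 108.5
```

```bash
python3 -m inch '[0,0,0.3,0,0,0,10, 0,0,0.3,0,0,0,10, 0,0,0.3,0,0,0,10, 0,0,0.3,0,0,0,10, 0,0,0,0,0,0,10, 0,0,0,0,0,0,10, 0,0,0,0,0,0,10, 0,0,0,0,0,0,10]'
```

```text
time: 30.8
tool_pos: [0.4956, -0.1668, 0.155]
tcp_rot: [-3.142, -0.0, -0.0]
wrist_force: [0.7, -0.8, -1.8]
width: 0.277
grip_force: 108.5
```

```bash
python3 -m inch '[0,0,0.3,0,0,0,10, 0,0,0.3,0,0,0,10, 0,0,0.3,0,0,0,10, 0,0,0.3,0,0,0,10, 0,0,0.3,0,0,0,10, 0,0,0,0,0,0,10, 0,0,0,0,0,0,10, 0,0,0,0,0,0,10]'
```

```text
time: 31.6
tool_pos: [0.4959, -0.1668, 0.1542]
tcp_rot: [3.141, 0.0, 0.001]
wrist_force: [-0.3, 1.3, 5.2]
width: 0.278
grip_force: 109.0
```

```bash
python3 -m inch '[0,0,0.3,0,0,0,10, 0,0,0.3,0,0,0,10, 0,0,0.3,0,0,0,10, 0,0,0,0,0,0,10, 0,0,0,0,0,0,10, 0,0,0,0,0,0,10, 0,0,0,0,0,0,10, 0,0,0,0,0,0,10]';python3 -m inch '[0,0,-4,0,0,0,10, 0,0,-4,0,0,0,10, 0,19,0,0,0,0,10, 0,19,0,0,0,0,10, 19,0,0,0,0,0,10, 19,0,0,0,0,0,10, 0,0,2,0,0,0,10, 0,0,2.5,0,0,0,10]';python3 -m inch '[0,0,0.3,0,0,0,10, 0,0,0.3,0,0,0,10, 0,0,0.3,0,0,0,10, 0,0,0.3,0,0,0,10, 0,0,0.3,0,0,0,10, 0,0,0,0,0,0,10, 0,0,0,0,0,0,10, 0,0,0,0,0,0,10]'
```

```text
time: 32.4
tool_pos: [0.4959, -0.1668, 0.1533]
tcp_rot: [3.141, 0.0, 0.001]
wrist_force: [-1.6, 1.6, 5.4]
width: 0.278
grip_force: 109.3
time: 33.2
tool_pos: [0.5333, -0.2046, 0.1556]
tcp_rot: [-3.141, -0.001, 0.002]
wrist_force: [0.5, 0.1, -1.3]
width: 0.28
grip_force: 108.5
time: 34.0
tool_pos: [0.5337, -0.2048, 0.1546]
tcp_rot: [3.142, 0.0, 0.0]
wrist_force: [-0.4, 0.0, -1.7]
width: 0.281
grip_force: 108.5
```

```bash
python3 -m inch '[0,0,0.3,0,0,0,10, 0,0,0.3,0,0,0,10, 0,0,0.3,0,0,0,10, 0,0,0.3,0,0,0,10, 0,0,0.3,0,0,0,10, 0,0,0,0,0,0,10, 0,0,0,0,0,0,10, 0,0,0,0,0,0,10]'
```

```text
time: 34.8
tool_pos: [0.5336, -0.2047, 0.1531]
tcp_rot: [-3.142, -0.0, 0.0]
wrist_force: [0.6, -0.0, -1.4]
width: 0.278
grip_force: 108.5
```

```bash
python3 - <<'E'
from h import *
p=sensors.read_state();q=p['tool_pos']
s=snap('scene','s5.png');o=cv2.cvtColor(cv2.imread('pics/s3.png'),cv2.COLOR_BGR2RGB)
q0=np.array([.53339,-.13072,.17935])
C=[]
for im,t in((o,q0),(s,q)):
    c=proj('scene',t-[0,0,.06]);print('tip pred',proj('scene',t-[0,0,.075]),'center',c)
    M=np.float32([[8,0,200-8*c[0]],[0,8,250-8*c[1]]])
    w=cv2.warpAffine(im,M,(400,500),flags=cv2.INTER_CUBIC)
    a=(M@np.r_[proj('scene',t-[0,0,.075]),1]).astype(int);cv2.circle(w,tuple(map(int,a)),3,(255,0,0),-1);C.append(w)
cv2.imwrite('pics/c5.png',cv2.convertScaleAbs(np.hstack(C)[...,::-1],alpha=1.4,beta=15))
E
```

```text
tip pred [232.20100758 193.70679483] center [231.57817375 190.04208939]
tip pred [209.66018407 187.29108108] center [208.79334255 183.70291085]
```

View pics/c5.png

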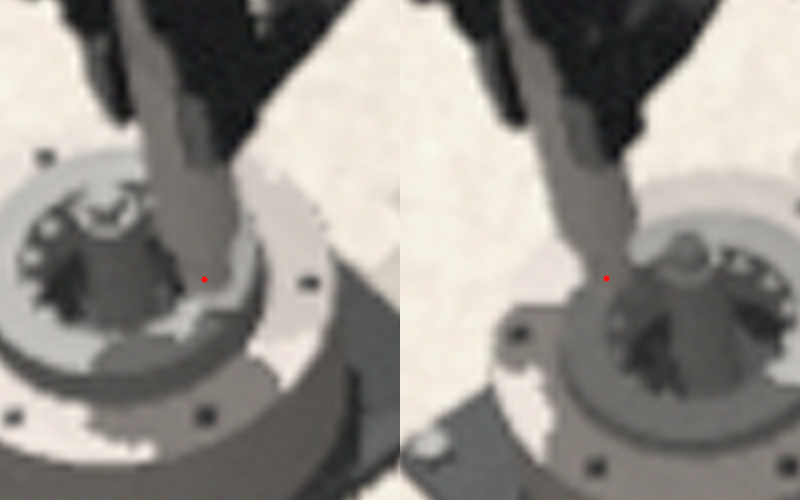

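The side-by-side shows the same finger geometry, with the drift's tip on the back-left (-y) rim at crop (605,280). It may have slid up about 1 mm in the pads. The rim now stands roughly 8 mm above the face, so I'll continue in fine steps.

```bash
python3 -m inch '[0,0,0.3,0,0,0,10, 0,0,0.3,0,0,0,10, 0,0,0.3,0,0,0,10, 0,0,0,0,0,0,10, 0,0,0,0,0,0,10, 0,0,0,0,0,0,10, 0,0,0,0,0,0,10, 0,0,0,0,0,0,10]' 120
```

```text
time: 35.65
tool_pos: [0.5339, -0.2048, 0.1527]
tcp_rot: [3.141, 0.0, 0.001]
wrist_force: [-0.9, 0.3, 4.9]
width: 0.275
grip_force: 117.5
```

```bash
python3 -m inch '[0,0,-4,0,0,0,10, 0,0,-3,0,0,0,10, 19,0,0,0,0,0,10, 19,0,0,0,0,0,10, 0,-19,0,0,0,0,10, 0,-19,0,0,0,0,10, 0,0,2,0,0,0,10, 0,0,2,0,0,0,10]';python3 -m inch '[0,0,0.3,0,0,0,10, 0,0,0.3,0,0,0,10, 0,0,0.3,0,0,0,10, 0,0,0.3,0,0,0,10, 0,0,0.3,0,0,0,10, 0,0,0,0,0,0,10, 0,0,0,0,0,0,10, 0,0,0,0,0,0,10]'
```

```text
time: 36.45
tool_pos: [0.5708, -0.1656, 0.1548]
tcp_rot: [3.142, 0.003, -0.001]
wrist_force: [-0.1, -0.7, -1.8]
width: 0.274
grip_force: 117.8
time: 37.25
tool_pos: [0.5716, -0.1668, 0.1537]
tcp_rot: [3.142, 0.0, 0.0]
wrist_force: [0.3, 0.1, -1.7]
width: 0.271
grip_force: 117.8
```

```bash
python3 -m inch '[0,0,0.3,0,0,0,10, 0,0,0.3,0,0,0,10, 0,0,0.3,0,0,0,10, 0,0,0.3,0,0,0,10, 0,0,0,0,0,0,10, 0,0,0,0,0,0,10, 0,0,0,0,0,0,10, 0,0,0,0,0,0,10]'
```

```text
time: 38.05
tool_pos: [0.5717, -0.1667, 0.1527]
tcp_rot: [3.142, 0.0, 0.0]
wrist_force: [-0.8, 0.8, 0.6]
width: 0.272
grip_force: 117.8
```

```bash
python3 -m inch '[0,0,0.4,0,0,0,10, 0,0,0.4,0,0,0,10, 0,0,0.4,0,0,0,10, 0,0,0,0,0,0,10, 0,0,0,0,0,0,10, 0,0,0,0,0,0,10, 0,0,0,0,0,0,10, 0,0,0,0,0,0,10]';python3 -m inch '[0,0,-4,0,0,0,10, 0,0,-4,0,0,0,10, 0,-19,0,0,0,0,10, 0,-19,0,0,0,0,10, -19,0,0,0,0,0,10, -19,0,0,0,0,0,10, 0,0,2.5,0,0,0,10, 0,0,2.5,0,0,0,10]';python3 -m inch '[0,0,0.3,0,0,0,10, 0,0,0.3,0,0,0,10, 0,0,0.3,0,0,0,10, 0,0,0.3,0,0,0,10, 0,0,0.3,0,0,0,10, 0,0,0,0,0,0,10, 0,0,0,0,0,0,10, 0,0,0,0,0,0,10]'
```

```text
time: 38.85
tool_pos: [0.5719, -0.1668, 0.1522]
tcp_rot: [3.141, 0.0, 0.001]
wrist_force: [-0.8, 0.7, 5.6]
width: 0.276
grip_force: 118.3
time: 39.65
tool_pos: [0.5338, -0.1289, 0.1542]
tcp_rot: [3.141, -0.0, 0.001]
wrist_force: [0.8, -0.7, -1.4]
width: 0.275
grip_force: 117.9
time: 40.45
tool_pos: [0.5339, -0.1288, 0.153]
tcp_rot: [3.141, 0.0, 0.001]
wrist_force: [0.3, 0.5, 0.3]
width: 0.273
grip_force: 117.9
```

```bash
python3 -m inch '[0,0,0.4,0,0,0,10, 0,0,0.4,0,0,0,10, 0,0,0.4,0,0,0,10, 0,0,0.4,0,0,0,10, 0,0,0,0,0,0,10, 0,0,0,0,0,0,10, 0,0,0,0,0,0,10, 0,0,0,0,0,0,10]'
```

```text
time: 41.25
tool_pos: [0.5341, -0.1288, 0.1522]
tcp_rot: [3.141, 0.0, 0.002]
wrist_force: [-1.1, -0.3, 4.8]
width: 0.277
grip_force: 118.4
```

```bash
python3 -m inch '[0,0,0.3,0,0,0,10, 0,0,0.3,0,0,0,10, 0,0,0.2,0,0,0,10, 0,0,0,0,0,0,10, 0,0,0,0,0,0,10, 0,0,0,0,0,0,10, 0,0,0,0,0,0,10, 0,0,0,0,0,0,10]'
```

```text
time: 42.05
tool_pos: [0.5342, -0.1288, 0.1515]
tcp_rot: [3.141, 0.0, 0.002]
wrist_force: [-0.1, 0.3, 6.1]
width: 0.277
grip_force: 118.4
```

```bash
python3 -m inch '[0,0,0.3,0,0,0,10, 0,0,0.3,0,0,0,10, 0,0,0.3,0,0,0,10, 0,0,0.3,0,0,0,10, 0,0,0,0,0,0,10, 0,0,0,0,0,0,10, 0,0,0,0,0,0,10, 0,0,0,0,0,0,10]'; python3 -m inch '[0,0,-12,0,0,0,10, 0,0,-20,0,0,0,10, 0,0,-16,0,0,0,10, 0,25,0,0,0,0,10, 0,32,0,0,0,0,10, 0,19,0,0,0,0,10, 0,0,23,0,0,0,10, 0,0,21,0,0,0,10]';python3 -m inch '[0,0,0,0,0,0,10, 0,0,0,0,0,0,10, 0,0,1.3,0,0,0,10, 0,0,0.4,0,0,0,10, 0,0,0.4,0,0,0,10, 0,0,0.3,0,0,0,10, 0,0,0.3,0,0,0,10, 0,0,0,0,0,0,10]'
```

```text
time: 42.85
tool_pos: [0.5341, -0.1288, 0.1503]
tcp_rot: [3.141, 0.0, 0.002]
wrist_force: [-0.5, 0.9, 5.2]
width: 0.278
grip_force: 118.4
time: 43.65
tool_pos: [0.5339, -0.2058, 0.1535]
tcp_rot: [3.141, -0.002, 0.002]
wrist_force: [0.1, -0.5, -1.9]
width: 0.276
grip_force: 118.0
time: 44.45
tool_pos: [0.5336, -0.2047, 0.1505]
tcp_rot: [-3.142, -0.0, 0.0]
wrist_force: [-0.5, -0.1, -1.2]
width: 0.281
grip_force: 117.9
```

```bash
python3 -m inch '[0,0,0.4,0,0,0,10, 0,0,0.4,0,0,0,10, 0,0,0.4,0,0,0,10, 0,0,0.4,0,0,0,10, 0,0,0,0,0,0,10, 0,0,0,0,0,0,10, 0,0,0,0,0,0,10, 0,0,0,0,0,0,10]'
```

```text
time: 45.25
tool_pos: [0.5339, -0.2048, 0.1494]
tcp_rot: [3.141, 0.0, 0.001]
wrist_force: [-1.7, 0.0, 4.2]
width: 0.278
grip_force: 118.6
```

```bash
python3 -m inch '[0,0,0.3,0,0,0,10, 0,0,0.3,0,0,0,10, 0,0,0.3,0,0,0,10, 0,0,0.3,0,0,0,10, 0,0,0,0,0,0,10, 0,0,0,0,0,0,10, 0,0,0,0,0,0,10, 0,0,0,0,0,0,10]'
```

```text
time: 46.05
tool_pos: [0.534, -0.2049, 0.1489]
tcp_rot: [3.141, 0.0, 0.002]
wrist_force: [-2.2, 1.8, 8.2]
width: 0.277
grip_force: 119.0
```

```bash
python3 -m inch '[0,0,0.2,0,0,0,10, 0,0,0.2,0,0,0,10, 0,0,0,0,0,0,10, 0,0,0,0,0,0,10, 0,0,0,0,0,0,10, 0,0,0,0,0,0,10, 0,0,0,0,0,0,10, 0,0,0,0,0,0,10]'
```

```text
time: 46.85
tool_pos: [0.5341, -0.2049, 0.1488]
tcp_rot: [3.141, 0.0, 0.002]
wrist_force: [-2.7, 1.1, 9.6]
width: 0.272
grip_force: 119.1
```

The -y side now stops hard at tool z ≈ 0.149. I'll check and press the other sides.

```bash
python3 -m inch '[0,0,-4,0,0,0,10, 0,0,-4,0,0,0,10, 19,0,0,0,0,0,10, 19,0,0,0,0,0,10, 0,-19,0,0,0,0,10, 0,-19,0,0,0,0,10, 0,0,2.5,0,0,0,10, 0,0,2,0,0,0,10]';python3 -m inch '[0,0,0.5,0,0,0,10, 0,0,0.4,0,0,0,10, 0,0,0.3,0,0,0,10, 0,0,0.3,0,0,0,10, 0,0,0.3,0,0,0,10, 0,0,0,0,0,0,10, 0,0,0,0,0,0,10, 0,0,0,0,0,0,10]'
```

```text
time: 47.65
tool_pos: [0.5708, -0.1656, 0.1502]
tcp_rot: [3.142, 0.003, -0.002]
wrist_force: [-0.5, 0.8, -0.6]
width: 0.277
grip_force: 118.1
time: 48.45
tool_pos: [0.5717, -0.1669, 0.1491]
tcp_rot: [3.141, 0.0, 0.0]
wrist_force: [0.1, -1.5, -0.6]
width: 0.28
grip_force: 118.2
```

```bash
python3 -m inch '[0,0,0.3,0,0,0,10, 0,0,0.3,0,0,0,10, 0,0,0.3,0,0,0,10, 0,0,0.3,0,0,0,10, 0,0,0,0,0,0,10, 0,0,0,0,0,0,10, 0,0,0,0,0,0,10, 0,0,0,0,0,0,10]'
```

```text
time: 49.25
tool_pos: [0.572, -0.1669, 0.1489]
tcp_rot: [3.141, 0.0, 0.002]
wrist_force: [-2.6, 0.6, 6.0]
width: 0.276
grip_force: 118.8
```

```bash
python3 -m inch '[0,0,0.2,0,0,0,10, 0,0,0.2,0,0,0,10, 0,0,0.2,0,0,0,10, 0,0,0,0,0,0,10, 0,0,0,0,0,0,10, 0,0,0,0,0,0,10, 0,0,0,0,0,0,10, 0,0,0,0,0,0,10]'
```

```text
time: 50.05
tool_pos: [0.5721, -0.167, 0.1488]
tcp_rot: [3.141, 0.0, 0.002]
wrist_force: [-2.7, -0.2, 7.9]
width: 0.277
grip_force: 118.9
```

```bash
python3 -m inch '[0,0,-4,0,0,0,10, 0,0,-4,0,0,0,10, 0,-19,0,0,0,0,10, 0,-19,0,0,0,0,10, -19,0,0,0,0,0,10, -19,0,0,0,0,0,10, 0,0,2.5,0,0,0,10, 0,0,2,0,0,0,10]';python3 -m inch '[0,0,0.5,0,0,0,10, 0,0,0.4,0,0,0,10, 0,0,0.3,0,0,0,10, 0,0,0.3,0,0,0,10, 0,0,0.3,0,0,0,10, 0,0,0.3,0,0,0,10, 0,0,0.3,0,0,0,10, 0,0,0,0,0,0,10]'
```

```text
time: 50.85
tool_pos: [0.5337, -0.1286, 0.1504]
tcp_rot: [-3.141, 0.0, -0.001]
wrist_force: [-0.4, -0.8, -2.4]
width: 0.276
grip_force: 118.1
time: 51.65
tool_pos: [0.5343, -0.1288, 0.1495]
tcp_rot: [3.141, 0.0, 0.003]
wrist_force: [-1.3, 1.3, 6.5]
width: 0.274
grip_force: 118.8
```

```bash
python3 -m inch '[0,0,0.3,0,0,0,10, 0,0,0.3,0,0,0,10, 0,0,0.3,0,0,0,10, 0,0,0,0,0,0,10, 0,0,0,0,0,0,10, 0,0,0,0,0,0,10, 0,0,0,0,0,0,10, 0,0,0,0,0,0,10]'
```

```text
time: 52.45
tool_pos: [0.5345, -0.1287, 0.1492]
tcp_rot: [3.142, 0.0, 0.003]
wrist_force: [-0.7, 1.8, 7.9]
width: 0.271
grip_force: 119.1
```

```bash
python3 -m inch '[0,0,0.3,0,0,0,10, 0,0,0.3,0,0,0,10, 0,0,0.2,0,0,0,10, 0,0,0,0,0,0,10, 0,0,0,0,0,0,10, 0,0,0,0,0,0,10, 0,0,0,0,0,0,10, 0,0,0,0,0,0,10]'
```

```text
time: 53.25
tool_pos: [0.5346, -0.1287, 0.1489]
tcp_rot: [3.142, -0.0, 0.004]
wrist_force: [-2.2, 3.0, 10.9]
width: 0.282
grip_force: 119.4
```

```bash
python3 -m inch '[0,0,0.3,0,0,0,10, 0,0,0.3,0,0,0,10, 0,0,0.2,0,0,0,10, 0,0,0,0,0,0,10, 0,0,0,0,0,0,10, 0,0,0,0,0,0,10, 0,0,0,0,0,0,10, 0,0,0,0,0,0,10]'
```

```text
time: 54.05
tool_pos: [0.5348, -0.1287, 0.1487]
tcp_rot: [3.142, -0.0, 0.004]
wrist_force: [-3.9, 2.2, 14.2]
width: 0.278
grip_force: 119.6
```

```bash
python3 -m inch '[0,0,-5,0,0,0,10, 0,0,-5,0,0,0,10, -19,0,0,0,0,0,10, -19,0,0,0,0,0,10, 0,19,0,0,0,0,10, 0,19,0,0,0,0,10, 0,0,2.5,0,0,0,10, 0,0,2,0,0,0,10]';python3 -m inch '[0,0,0.5,0,0,0,10, 0,0,0.4,0,0,0,10, 0,0,0.4,0,0,0,10, 0,0,0.4,0,0,0,10, 0,0,0.4,0,0,0,10, 0,0,0.3,0,0,0,10, 0,0,0,0,0,0,10, 0,0,0,0,0,0,10]'
```

```text
time: 54.85
tool_pos: [0.4952, -0.1668, 0.1507]
tcp_rot: [-3.141, 0.002, 0.001]
wrist_force: [0.2, 0.7, -1.0]
width: 0.276
grip_force: 118.2
time: 55.65
tool_pos: [0.4959, -0.1665, 0.1495]
tcp_rot: [-3.141, 0.0, -0.001]
wrist_force: [-2.2, 1.5, 4.9]
width: 0.276
grip_force: 118.7
```

```bash
python3 -m inch '[0,0,0.3,0,0,0,10, 0,0,0.3,0,0,0,10, 0,0,0.3,0,0,0,10, 0,0,0.3,0,0,0,10, 0,0,0,0,0,0,10, 0,0,0,0,0,0,10, 0,0,0,0,0,0,10, 0,0,0,0,0,0,10]'
```

```text
time: 56.45
tool_pos: [0.496, -0.1666, 0.1491]
tcp_rot: [-3.141, 0.0, -0.001]
wrist_force: [-2.3, 2.9, 9.3]
width: 0.279
grip_force: 119.2
```

```bash
python3 -m inch '[0,0,0.3,0,0,0,10, 0,0,0.3,0,0,0,10, 0,0,0.3,0,0,0,10, 0,0,0.3,0,0,0,10, 0,0,0,0,0,0,10, 0,0,0,0,0,0,10, 0,0,0,0,0,0,10, 0,0,0,0,0,0,10]'
```

```text
time: 57.25
tool_pos: [0.4962, -0.1666, 0.1488]
tcp_rot: [-3.141, 0.0, -0.002]
wrist_force: [-4.5, 4.0, 14.3]
width: 0.273
grip_force: 119.7
```

All four sides are solid at tool z 0.1487–0.149, with firm pushes of about 15 N on +y and -x. Next I'll take the drift back to its stand.

```bash
python3 -m inch '[0,0,-10,0,0,0,10, 0,0,-25,0,0,0,10, 0,0,-30,0,0,0,10, 0,0,-28,0,0,0,10, 4,-40,0,0,0,0,10, 5,-45,0,0,0,0,10, 5,-45,0,0,0,0,10, 5,-45,0,0,0,0,10]'; python3 -m inch '[5,-45,0,0,0,0,10, 5,-45,0,0,0,0,10, 5,-45,0,0,0,0,10, 0,-35,0,0,0,0,10, 0,-20,0,0,0,0,10, 0,-9,0,0,0,0,10, 0,0,0,0,0,0,10, 0,0,0,0,0,0,10]'
```

```text
time: 58.05
tool_pos: [0.5147, 0.0092, 0.2393]
tcp_rot: [3.141, -0.001, 0.001]
wrist_force: [1.1, -0.1, -1.2]
width: 0.277
grip_force: 118.3
time: 58.85
tool_pos: [0.5296, 0.2063, 0.2391]
tcp_rot: [3.141, -0.0, -0.0]
wrist_force: [-0.4, -0.1, -1.0]
width: 0.282
grip_force: 118.4
```

```bash
python3 -m inch '[1,-2,30,0,0,0,10, 0,0,30,0,0,0,10, 0,0,25,0,0,0,10, 0,0,18,0,0,0,10, 0,0,12,0,0,0,10, 0,0,12,0,0,0,10, 0,0,6,0,0,0,10, 0,0,0,0,0,0,10]'; python3 -m inch '[0,0,4,0,0,0,10, 0,0,4,0,0,0,10, 0,0,4,0,0,0,10, 0,0,3,0,0,0,10, 0,0,2,0,0,0,10, 0,0,1,0,0,0,10, 0,0,0,0,0,0,10, 0,0,0,0,0,0,10]'
```

```text
time: 59.65
tool_pos: [0.5303, 0.2088, 0.1059]
tcp_rot: [3.141, -0.001, -0.002]
wrist_force: [-1.0, 0.1, -0.1]
width: 0.276
grip_force: 118.3
time: 60.45
tool_pos: [0.5307, 0.2093, 0.0886]
tcp_rot: [-3.142, -0.0, -0.0]
wrist_force: [-0.1, -0.4, -2.2]
width: 0.274
grip_force: 118.3
```

Down another 4 mm, carefully, then open.

```bash
python3 -m inch '[0,0,1,0,0,0,10, 0,0,1,0,0,0,10, 0,0,1,0,0,0,10, 0,0,1,0,0,0,10, 0,0,1,0,0,0,10, 0,0,0,0,0,0,10, 0,0,0,0,0,0,10, 0,0,0,0,0,0,10]'
```

```text
time: 61.25
tool_pos: [0.5309, 0.2093, 0.0848]
tcp_rot: [-3.142, -0.0, -0.001]
wrist_force: [-2.7, -0.8, 5.9]
width: 0.273
grip_force: 119.3
```

```bash
python3 -m inch '[0,0,-0.8,0,0,0,10, 0,0,0,0,0,0,28, 0,0,0,0,0,0,32, 0,0,0,0,0,0,38, 0,0,0,0,0,0,45, 0,0,0,0,0,0,55, 0,0,0,0,0,0,60, 0,0,0,0,0,0,60]'; python3 -m inch '[0,0,-10,0,0,0,60, 0,0,-20,0,0,0,60, 0,0,-25,0,0,0,60, 0,0,-25,0,0,0,60, 0,0,-25,0,0,0,60, 0,0,-25,0,0,0,60, 0,0,-20,0,0,0,60, 0,0,0,0,0,0,60]'
python3 - <<'E'
from h import *
s=snap('scene','s6.png')
f=lambda c:cv2.resize(s[c[1]-45:c[1]+45,c[0]-45:c[0]+45],(400,400),interpolation=cv2.INTER_CUBIC)
cv2.imwrite('pics/c6.png',cv2.convertScaleAbs(np.hstack([f((358,260)),f((225,200))])[...,::-1],alpha=1.4,beta=15))
E
```

```text
time: 62.05
tool_pos: [0.5306, 0.2093, 0.0843]
tcp_rot: [3.142, 0.0, -0.0]
wrist_force: [-0.1, -0.3, 0.3]
width: 0.705
grip_force: 0.0
time: 62.85
tool_pos: [0.5329, 0.2101, 0.2391]
tcp_rot: [-3.139, -0.0, -0.012]
wrist_force: [-0.2, 0.1, 0.1]
width: 0.704
grip_force: 0.0
```

View pics/c6.png

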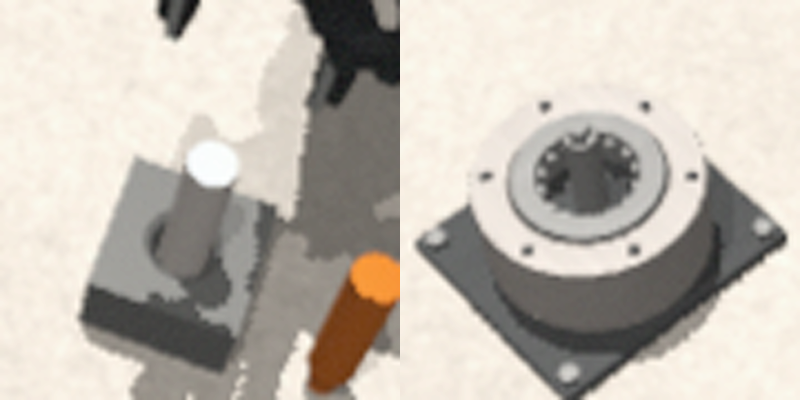

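The final view shows the drift standing upright and released in the stand, its end at crop (212,163). The cup sits low and square in the housing at crop (588,175), and the gripper is clear. I'm handing the job in.

```bash
python3 -c "
from workcell import job
print(job.finish_job())"
```

```text
the job is handed in; nothing more can be done
None
```

The cup is seated: all four sides of its rim stopped at the same height within about 0.3 mm. I made the firm push (about 15 N measured) on two adjacent sides, the drift is back upright in its stand, and the job was handed in at about 63 s with no verdict shown.

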